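Open the ring's compartment on a jeweller's dial sorter

TASK

Turn the clear lid of the round sorter on the jeweller's desk by its upright bar until the lid's opening is lined up over the compartment that holds the finger ring, then let go of the lid. Leave the ring lying in its compartment.

Things in the scene. Friction and masses are not known exactly. Their poses are not given: they have to be found in the camera images.
- sorter: Round white box, 184 mm wide, 35 mm high, fixed on the desk: six 60-degree wedge compartments, blue floors 5 mm thick. Origin: centre of its underside, on the lid's vertical turning axis. Compartment middles lie at 0, 60, .. 300 degrees from its x axis. At the lid's centre is a grey hub, 58 mm wide, top 42 mm above the desk; the grip bar stands on it.
- lid (a joint): Turn of the clear flat lid, rad: 0 with the opening along the sorter's x axis, grows anticlockwise from above, stops at +-1.75. Stiff (0.06 N m), stays where left. Grip bar: grey, 56 mm long, 14 mm thick, top 77 mm above the desk, centred on the axis, lengthwise along the line from axis to opening. A turn of 0.75 to 1.35 rad either way is needed: one grasp.
- lid_opening (a point): Middle of the lid's opening, 58 mm from the turning axis, level with the lid's top, 40 mm above the desk; moves with the lid, x axis pointing outward. The lid is 182 mm wide, 4 mm thick; the opening is a wedge 52 degrees wide from the hub to the lid's edge, open there, with a 5 mm wide grey strip along each side.
- ring: Gold finger ring, 30 mm wide, 20 mm hole, 7 mm high, one small pale stone on its side; lies flat and loose within 5 mm of the middle of a compartment, about 58 mm from the axis, seen through the lid. Origin: centre of its underside. Two other compartments hold a cut stone (28 mm) and a gold medal (32 mm disc), neither with a hole: not these.
Things that resemble listed ones, but are neither listed nor needed, are in the scene too. There is more than one size of the sorter; the one meant has the size given above.

How it is judged:
By the outcome, as a careful person would: the job done as asked, in the order asked, and still so for the second after the job is handed in, with the robot touching nothing.
It also fails if it takes over 32 s, if anything falls off the work surface, if the arm or the gripper's body presses on something with over 40 N, if the wrist force passes 120 N, or if a joint passes its speed limit or range.

ROBOT

A 6-joint arm with a two-finger parallel gripper is mounted at the origin on the work surface. World frame = base frame: x ahead of the robot, y to its left, z up, the work surface at z = 0. Lengths are in mm, angles in rad, forces in N, time in s.
With the tool pointing down it reaches from about 275 to 750 mm from the base axis. Payload 10.2 kg.
Tool frame: the origin (TCP) lies midway between the tips of the shut fingers; the grasp point (between the pads) lies 19 mm behind it (ctrl.pinch_z is the distance from the TCP to the grasp point, in mm); x points along the fingers, z is the direction in which the jaws open and shut, and the axes are right-handed (so a half turn about x gives the same grasp; the last joint's range is limited). The gripper opens to 85 mm and grips with 20 to 120 N. Pads are 22 mm wide; open, the fingers measure 114 mm over their backs; the gripper's body (76 mm by 85 mm) begins 54 mm behind the grasp point. The pads swing forward as they close: fully open they stand 13 mm farther back than shut.
Start: joints at [0.97, 0.313, 1.498, -0, 1.331, -0.223], TCP at [193.673, 487.977, 231.294] pointing down, gripper open.
Joint ranges: [-2.94, 2.94], [-0.97, 2.17], [0.19, 2.56], [-1.23, 4.37], [0.02, 3.11], [-2.88, 2.88]. Speed limits (rad/s): [2.39, 2.39, 3.01, 3.14, 3.14, 3.14].

INTERFACE

Orientations are given as a unit quaternion [w, x, y, z].
In Python, from rig import ctrl, capture, workorder, nets gives the robot as it stands. The module is installed in compiled form; this text tells all that it offers.
- The arm moves only by the tool send_rows, never from a script. Its argument "rows" is text: rows parted by semicolons, each of 5 numbers parted by spaces: the opening, from 0 (shut) to 1 (fully open), then the shift along the tool's x, y, z in cm, then the turn about the tool's x in units of 5 degrees (1.0 is 5 degrees). In form: grip x y z yaw; .... A call has 1 to 12 rows; each row is the pose to reach, as a shift and turn from the pose commanded when the call began, along the tool's axes at that moment; what a row does not reach only later rows make up. A row lasts 1/10 s, in which the tool goes at most 50 mm and 8.59 degrees, less where a joint would pass 70% of its speed; a pose out of reach is approached as far as the arm can. A call with a gripper value outside its range is refused whole. The fingers move at their own pace and stop on an object; "grip_force" is the grip in N (left out, the last holds). Time passes only in rows, so rows that repeat a pose let the fingers close. It gives the time, the measured TCP pose, the force and the opening at its end, in the units of the state.
- ctrl.sense(): the state, without advancing time (a new reading comes with each control period).
- capture(name): name is "side" or "top"; returns a dict with "pixels" (384x512x3 uint8, red, green, blue), "intrinsics" (3x3 intrinsics, pixels), "dist" ([k1, k2, p1, p2, k3] as OpenCV has them; the pictures are not rectified), "view" (4x4, takes a point from world to camera coordinates). Camera axes: x right, y down, z forward; pixel columns grow to the right and rows downward; lengths in mm; the calibration is good to about 2 mm. A picture is of the moment at which its call begins. There is no depth.
- workorder.finish_job(): hands the job in, once; it reports no verdict.
Trained networks look in a picture, given as the dict that the camera call returned (one of the last four; its "shot" number tells which), for a name from the list of things; names that differ only in an ending like _2 or _b are one class to them, and where a whole thing is asked for, a point or a joint stands for the part that bears it (a point fixed in the world has none). Each returns a list of dicts, best first, with "confidence" (0 to 1); they miss things now and then, are a little off and sometimes report something else, mostly with a low value. They report only what shows in the picture. A call takes as long as a camera call. They do not tell look-alikes from the thing itself.
- nets.boxes_of(picture, target): "location" ([x, y, z] in mm, in world coordinates, good to about 4 mm: the middle of the surface that is visible of it).
- nets.spot_point(picture, target): "location" ([x, y, z] in mm, in world coordinates, good to about 4 mm: a listed point, or the origin of a listed thing).
The state is a dict: "time_s": time; "joints": joint angles; "dq": joint speeds; "tau": joint torques, N m; "eef_pos": TCP position; "ee_rot": TCP orientation; "force": force on the tool from outside, world axes, zero at the start; "wrist_torque": the same for the moment, N m; "grip_width": opening from 0.0 (shut) to 1.0 (fully open).
Only numpy, scipy, OpenCV 4.12 (cv2) and the standard library are available. Lean on these libraries where they do the work, as an engineer would, in place of code of your own. Each camera call takes 0.05 s, during which the arm holds its last target.

## Working session

There is one attempt and no reset: what is moved stays moved. The work goes in short steps, Python scripts to look and compute and a tool call to move; the robot and the scene stay as the last step left them, time stands still between calls to the robot, and variables do not carry over. Pictures are saved under pics/ and viewed, and the job is handed in when it is done.

Besides the shell and the picture viewer there is one more tool, called after "Emit:" as name(argument=value, ...) on one line, values as JSON. send_rows: Moves the arm, as the interface text tells. Its arguments: {"type":"object","properties":{"rows":{"type":"string"},"grip_force":{"type":"number"}},"required":["rows"]}

```bash
mkdir -p pics; cat > h.py <<'E'
import numpy as np, cv2
from rig import ctrl, capture, workorder, nets
def save(p,n): cv2.imwrite('pics/'+n,cv2.cvtColor(p['pixels'],cv2.COLOR_RGB2BGR))
def ray(p,uv,z):
    K=np.array(p['intrinsics'],float);V=np.array(p['view'],float)
    n=cv2.undistortPoints(np.array(uv,float).reshape(-1,1,2),K,np.array(p['dist'],float)).reshape(-1,2)
    R=V[:3,:3];c=-R.T@V[:3,3];d=np.c_[n,np.ones(len(n))]@R
    return c+d*((z-c[2])/d[:,2])[:,None]
def proj(p,X):
    V=np.array(p['view'],float)
    return cv2.projectPoints(np.array(X,float).reshape(-1,1,3),cv2.Rodrigues(V[:3,:3])[0],V[:3,3],np.array(p['intrinsics'],float),np.array(p['dist'],float))[0].reshape(-1,2)
E
python3 - <<'E'
from h import *
import pickle
P={}
for n in ('top','side'):
    p=capture(n);P[n]=p;save(p,n+'0.png')
    for t in ('sorter','lid','lid_opening','ring'):
        for f in (nets.boxes_of,nets.spot_point):
            try: print(n,t,f.__name__,[(np.round(d['location'],0).tolist(),round(d['confidence'],2),proj(p,d['location']).round().tolist()[0]) for d in f(p,t)])
            except Exception as e: print(n,t,e)
pickle.dump(P,open('p0.pkl','wb'))
print(ctrl.sense(),ctrl.pinch_z)
E
```

```text
top sorter call [([319.0, -358.0, 54.0], 0.94, [379.0, 281.0]), ([714.0, -14.0, 32.0], 0.65, [226.0, 103.0]), ([488.0, -86.0, 42.0], 0.6, [256.0, 202.0])]
top sorter call [([488.0, -86.0, 2.0], 0.97, [256.0, 202.0]), ([718.0, -11.0, 1.0], 0.66, [226.0, 105.0]), ([315.0, -366.0, -1.0], 0.61, [375.0, 278.0])]
top lid call [([489.0, -74.0, 44.0], 0.83, [250.0, 201.0]), ([712.0, -7.0, 32.0], 0.71, [223.0, 104.0]), ([305.0, -356.0, 57.0], 0.55, [378.0, 288.0])]
top lid it knows: lid_opening, ring, sorter
top lid_opening call [([490.0, -76.0, 44.0], 0.67, [251.0, 201.0]), ([708.0, -13.0, 29.0], 0.65, [225.0, 106.0]), ([302.0, -352.0, 51.0], 0.64, [375.0, 289.0])]
top lid_opening call [([486.0, -140.0, 41.0], 0.93, [280.0, 203.0]), ([728.0, -58.0, 32.0], 0.86, [245.0, 97.0]), ([339.0, -434.0, 52.0], 0.63, [413.0, 272.0])]
top ring call [([490.0, -79.0, 43.0], 0.5, [252.0, 201.0])]
top ring call []
side sorter call [([709.0, -32.0, 30.0], 0.9, [319.0, 173.0]), ([320.0, -396.0, 54.0], 0.73, [170.0, 284.0]), ([485.0, -108.0, 40.0], 0.56, [238.0, 194.0])]
side sorter call [([488.0, -83.0, 2.0],
[... 649 characters left out ...]
all []
side ring call []
{'time_s': 0.8, 'joints': array([ 9.69565553e-01,  3.12883200e-01,  1.49773181e+00,  1.07862871e-05,
        1.33098739e+00, -2.23417021e-01]), 'dq': array([-0.00135981, -0.00171594,  0.0002188 , -0.00032287, -0.0002416 ,
        0.00079272]), 'tau': array([ 1.95450397e-03, -4.12150276e+01, -2.59882557e+01, -5.69404006e-05,
        5.32176909e-04, -3.12941097e-05]), 'eef_pos': array([193.68224229, 487.96425091, 231.29078694]), 'ee_rot': array([ 0.58499366, -0.39720944,  0.58500278,  0.39721383]), 'force': array([ 0.24738507,  0.82305463, -0.31511763]), 'wrist_torque': array([ 0.04557294, -0.0394714 ,  0.0181729 ]), 'grip_width': 0.9975509915114242} 18.700000000000003
```

```bash
python3 - <<'E'
from h import *
import pickle
P=pickle.load(open('p0.pkl','rb'))
p=P['top']['pixels'];q=P['side']['pixels']
b=lambda a:cv2.cvtColor(a,cv2.COLOR_RGB2BGR)
c=cv2.resize(b(p[140:265,185:325]),None,fx=5,fy=4.5,interpolation=cv2.INTER_CUBIC)
cv2.imwrite('pics/c0.png',cv2.resize(b(p[135:270,175:335]),(711,600),interpolation=cv2.INTER_CUBIC))
cv2.imwrite('pics/c1.png',cv2.resize(b(q[150:240,180:300]),(800,600),interpolation=cv2.INTER_CUBIC))
E
```

```text
(no output)
```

View pics/top0.png

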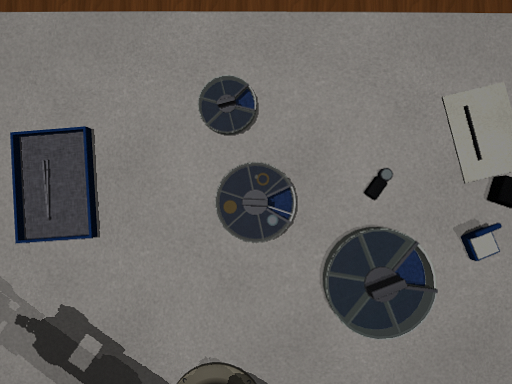

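View pics/side0.png

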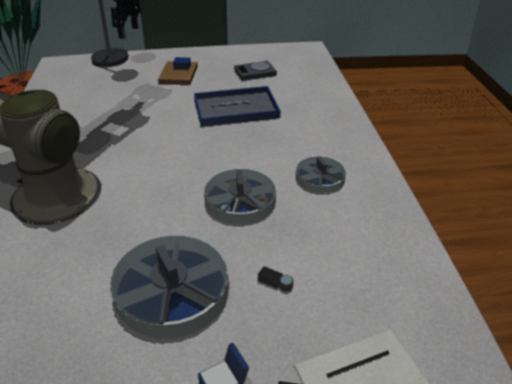

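```bash
sleep 1
```

```text
(no output)
```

View pics/c0.png

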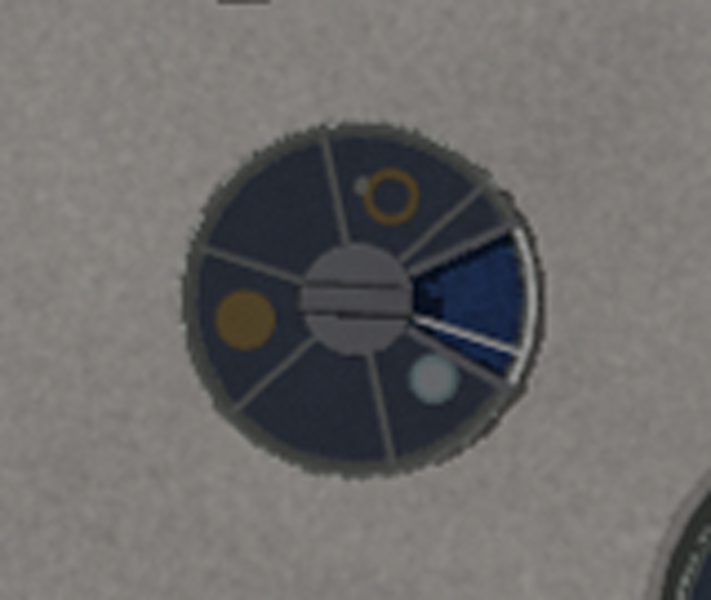

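View pics/c1.png

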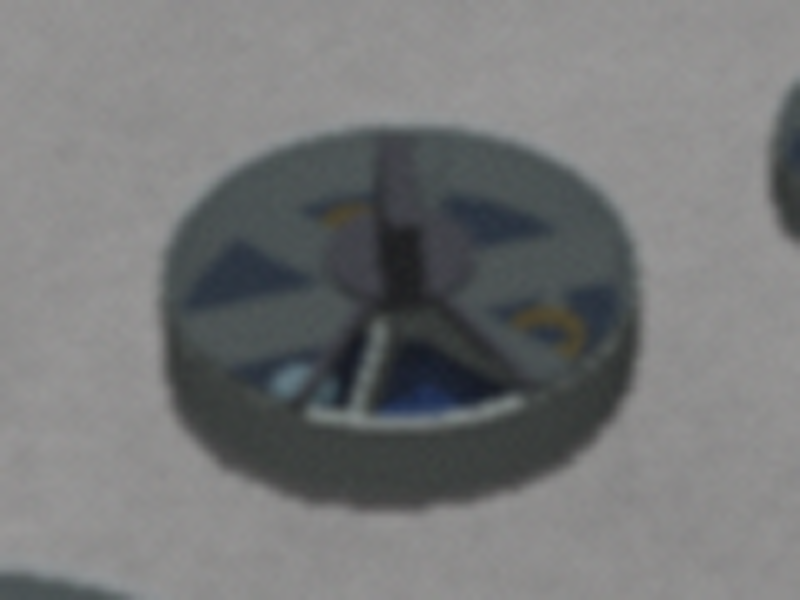

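```bash
python3 - <<'E'
from h import *
import pickle
p=pickle.load(open('p0.pkl','rb'))['top']
def R(a,z): return ray(p,np.array(a,float)*[160/711,135/600]+[174.5+.1,134.6],z)[:,:2]
V=np.array(p['view']);print('cam',-V[:3,:3].T@V[:3,3])
print('hub',R([(300,298),(413,298),(356,242),(356,355)],42))
print('rim',R([(183,300),(545,300),(362,122),(355,478)],[35]*1+0*[1] if 0 else 35))
W=[[(325,138),(348,243)],[(485,185),(402,260)],[(517,352),(415,318)],[(392,462),(370,352)],[(235,410),(312,338)],[(203,248),(303,280)]]
Q=[R(w,35) for w in W]
A=[];b=[]
for q in Q:
    d=q[0]-q[1];d/=np.linalg.norm(d);n=[-d[1],d[0]];A.append(n);b.append(q[0]@n);a=np.degrees(np.arctan2(d[1],d[0]));print('wall',a.round(1),(a%60).round(1))
c=np.linalg.lstsq(np.array(A),np.array(b),rcond=None)[0];print('centre walls',c)
r=R([(390,196)],8)[0];print('ring',r,np.linalg.norm(r-c),np.degrees(np.arctan2(*(r-c)[::-1])))
for s in ([(512,228),(412,274)],[(505,380),(412,325)]):
    q=R(s,40);d=q[0]-q[1];print('strip',np.degrees(np.arctan2(d[1],d[0])),q)
for s in ([(302,285),(408,287)],[(302,312),(410,316)]):
  for z in (42,77):
    q=R(s,z);d=q[1]-q[0];print('bar',z,np.degrees(np.arctan2(d[1],d[0])),q.mean(0),np.linalg.norm(d))
s=ctrl.sense();from scipy.spatial.transform import Rotation as Ro
q=s['ee_rot'];M=Ro.from_quat([*q[1:],q[0]]).as_matrix();print(M.round(3))
E
```

```text
cam [ 494.27776327 -107.15537954  848.7384813 ]
hub [[ 488.13309972  -56.22871335]
 [ 488.96861451 -113.29071836]
 [ 516.82246408  -84.11271131]
 [ 459.83376659  -84.95143627]]
rim [[ 486.18027085    3.98536835]
 [ 488.88392932 -180.38350166]
 [ 578.39831189  -86.07665854]
 [ 397.23871212  -85.16715264]]
wall 13.2 13.2
wall -47.1 12.9
wall -107.6 12.4
wall -167.8 12.2
wall 133.9 13.9
wall 73.1 13.1
centre walls [488.65135381 -85.73661595]
ring [ 542.26644737 -100.7074399 ] 55.66600243106557 -15.601210306547106
strip -64.4889078305273 [[ 525.05668903 -162.88093743]
 [ 501.07906145 -112.63583126]]
strip -119.73803361614094 [[ 448.31845428 -160.24205506]
 [ 475.31464704 -112.98560758]]
bar 42 -90.250071265793 [494.59376836 -83.91504088] 53.55789656282452
bar 77 -90.25007126579304 [494.58005861 -84.92331292] 51.234310390653725
bar 42 -91.26656166138238 [480.48122396 -84.62671186] 54.56291612565791
bar 77 -91.26656166138238 [481.07978085 -85.60410836] 52.19572761454497
[[-0.    -0.929  0.369]
 [-0.     0.369  0.929]
 [-1.     0.    -0.   ]]
```

Candidates: the small sorter at (228,105), the big one at (380,283) and the middle one at (256,202). The middle one is right: its rim measures about 183 mm, its hub 57 mm, and it holds the contents. Inside it:
- The disc with a hole at (263,179) is the ring.
- The solid gold disc at (230,207) is the medal.
- The pale blob at (272,220) is the cut stone.

Angles: the opening sits at about -91.5° and the ring's compartment middle at about -17°, so the lid turns about +74.5° (1.30 rad).

Now I'll move above the bar.

Emit:
send_rows(rows="0.6 0 -5 -4.4 1.4; 0.6 0 -10 -8.7 2.8; 0.6 0 -15 -13.1 4.2; 0.6 0 -20 -17.5 5.6; 0.6 0 -25 -21.8 7; 0.6 1 -30 -26.2 8.4; 0.6 2 -35 -30.6 9.8; 0.6 4 -40 -35 11.2; 0.6 6 -45 -39.3 12.6; 0.6 8 -48.5 -42.4 14; 0.6 8 -48.5 -42.4 14; 0.6 8 -48.5 -42.4 14")

```text
time_s: 2.0
eef_pos: [465.2, -41.3, 164.7]
ee_rot: [0.707, 0.01, 0.707, -0.01]
force: [0.3, 0.4, 1.2]
grip_width: 0.6
```

Emit:
send_rows(rows="0.6 0 0 0 0; 0.6 0 0 0 0")

```text
time_s: 2.2
eef_pos: [464.4, -39.6, 164.7]
ee_rot: [0.707, 0.011, 0.707, -0.011]
force: [-0.2, -0.4, -0.6]
grip_width: 0.602
```

```bash
cat > d.py <<'E'
from h import *
import sys
from scipy.spatial.transform import Rotation as Ro
s=ctrl.sense();q=s['ee_rot'];M=Ro.from_quat([*q[1:],q[0]]).as_matrix()
t=np.array(eval(sys.argv[1]),float)
print(s['time_s'],s['eef_pos'],'zdir',np.degrees(np.arctan2(M[1,2],M[0,2])),'delta cm',(M.T@(t-s['eef_pos'])/10).round(2),s['joints'].round(2),s['force'].round(1),s['wrist_torque'].round(2),s['grip_width'])
E
python3 d.py '[488.4,-85.3,52]'
```

```text
2.2 [464.41914298 -39.6332673  164.67724727] zdir -1.743273621505381 delta cm [11.26 -4.5   2.55] [-0.34  0.25  1.76  0.    1.13 -0.31] [-0.2 -0.4 -0.6] [ 0.01  0.02 -0.01] 0.6015745850630289
```

Emit:
send_rows(rows="0.6 1 -2.25 1.28 0; 0.6 4 -4.5 2.55 0; 0.6 6 -4.5 2.55 0; 0.6 6 -4.5 2.55 0; 0.6 6 -4.5 2.55 0")

```text
time_s: 2.7
eef_pos: [488.8, -83.9, 106.0]
ee_rot: [0.707, 0.01, 0.707, -0.01]
force: [-0.5, 0.3, 1.1]
grip_width: 0.604
```

```bash
python3 - <<'E'
from h import *
b=lambda a:cv2.cvtColor(a,cv2.COLOR_RGB2BGR)
p=capture('side');t=capture('top')
X=proj(p,[488.4,-85.3,77])
print(X)
cv2.imwrite('pics/s1.png',np.hstack([cv2.resize(b(p['pixels'][110:260,170:310]),(400,428)),cv2.resize(b(t['pixels'][130:280,175:315]),(400,428))]))
E
python3 d.py '[488.4,-85.3,52]'
```

```text
[[238.54640172 176.25154179]]
2.8 [489.23555538 -84.27396794 106.59484267] zdir -1.5725791583647952 delta cm [ 5.46 -0.1  -0.09] [-0.41  0.39  1.74  0.    1.   -0.38] [-0.3 -0.1 -0.1] [ 0.02 -0.01 -0.02] 0.6010676585890762
```

View pics/s1.png

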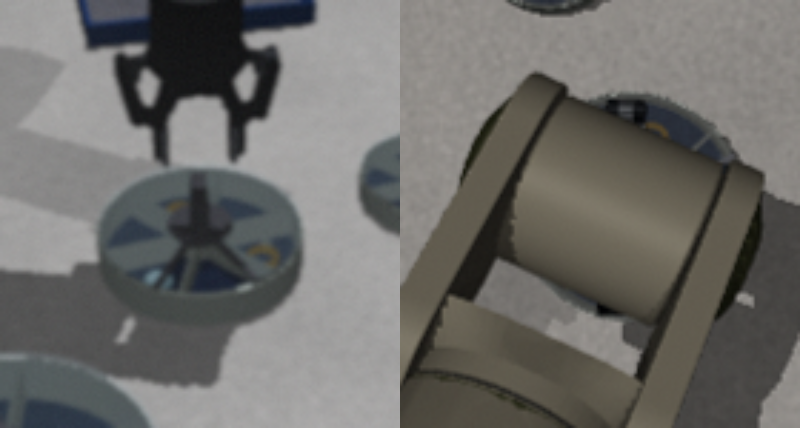

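The side crop shows the open fingers either side of the bar, which stands at crop (200,200), full image about (240,180). I'll descend and grip.

Emit:
send_rows(rows="0.6 1.5 -0.1 -0.1 0; 0.6 3 -0.1 -0.1 0; 0.6 4.5 -0.1 -0.1 0; 0.6 5.5 -0.1 -0.1 0; 0.6 5.5 -0.1 -0.1 0; 0.3 5.5 -0.1 -0.1 0; 0.1 5.5 -0.1 -0.1 0; 0 5.5 -0.1 -0.1 0; 0 5.5 -0.1 -0.1 0; 0 5.5 -0.1 -0.1 0; 0 5.5 -0.1 -0.1 0; 0 5.5 -0.1 -0.1 0", grip_force=40)

```text
time_s: 4.0
eef_pos: [488.5, -86.0, 50.9]
ee_rot: [0.708, 0.01, 0.706, -0.01]
force: [1.6, 0.3, 5.8]
grip_width: 0.159
```

```bash
python3 d.py '[488.4,-85.3,52]'
```

```text
4.0 [488.47389463 -86.01336038  50.94020036] zdir -1.6484154888789773 delta cm [-0.11  0.07 -0.01] [-0.41  0.48  1.79  0.    0.87 -0.38] [1.6 0.3 5.8] [ 0.26 -0.15  0.01] 0.15860354814829558
```

Emit:
send_rows(rows="0 0 0 0 -1; 0 0 0 0 -2; 0 0 0 0 -3.2; 0 0 0 0 -4.5; 0 0 0 0 -5.8; 0 0 0 0 -7.1; 0 0 0 0 -8.4")

```text
time_s: 4.7
eef_pos: [489.7, -85.6, 51.0]
ee_rot: [0.665, -0.246, 0.661, 0.244]
force: [11.3, 6.6, 0.3]
grip_width: 0.156
```

```bash
python3 d.py '[488.4,-85.3,52]'
```

```text
4.7 [489.70900135 -85.63553304  50.97919153] zdir 40.56793208840035 delta cm [-0.1   0.11 -0.08] [-0.41  0.48  1.79  0.    0.87 -1.12] [11.3  6.6  0.3] [ 1.06 -1.45 -0.13] 0.15581797373347997
```

Emit:
send_rows(rows="0 0 0 0 -1.2; 0 0 0 0 -2.4; 0 0 0 0 -3.6; 0 0 0 0 -4.7; 0 0 0 0 -5.7; 0 0 0 0 -6.5; 0 0 0 0 -6.5; 0 0 0 0 -6.5; 0 0 0 0 -6.5")

```text
time_s: 5.6
eef_pos: [490.3, -84.8, 51.0]
ee_rot: [0.571, -0.421, 0.567, 0.419]
force: [14.9, 11.6, -1.1]
grip_width: 0.159
```

```bash
python3 d.py '[488.4,-85.3,52]'
python3 - <<'E'
from h import *
p=capture('side')
cv2.imwrite('pics/s2.png',cv2.resize(cv2.cvtColor(p['pixels'][140:240,180:300],cv2.COLOR_RGB2BGR),(720,600),interpolation=cv2.INTER_CUBIC))
E
```

```text
5.6 [490.26770445 -84.78978314  50.98210414] zdir 72.81371451064089 delta cm [-0.1   0.16 -0.1 ] [-0.41  0.48  1.79  0.    0.87 -1.68] [14.9 11.6 -1.1] [ 1.84 -2.05  0.06] 0.15860534469655285
```

View pics/s2.png

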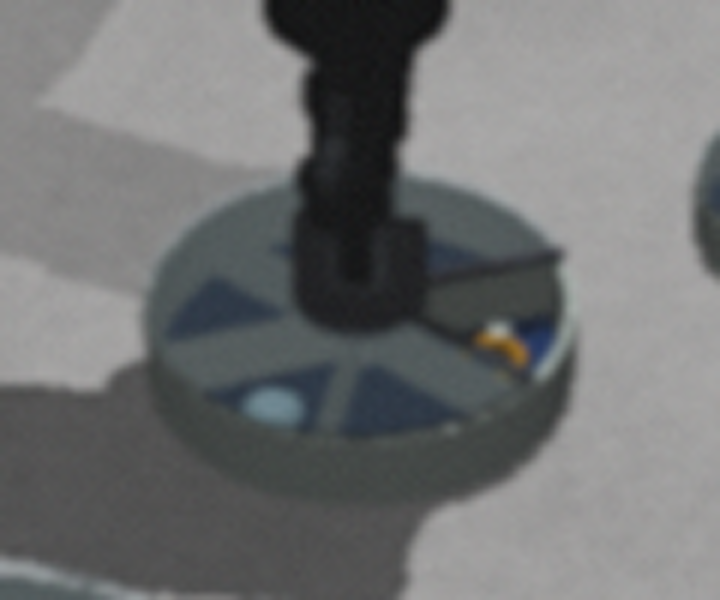

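The opening now shows the ring and the blue floor at crop (510,345). Next I release, rise and swing aside to check.

Emit:
send_rows(rows="0.6 0 0 0 0; 0.6 0 0 0 0; 0.6 0 0 0 0; 0.6 0 0 0 0; 0.6 -1.5 0 0 0; 0.6 -4 0 0 0; 0.6 -8 0 0 0; 0.6 -11 0 4 0; 0.6 -12 1 9 0; 0.6 -12 2 14 0; 0.6 -12 3 19 0; 0.6 -12 4 24 0")

```text
time_s: 6.85
eef_pos: [519.6, 152.2, 170.2]
ee_rot: [0.569, -0.42, 0.569, 0.42]
force: [1.2, -0.2, -0.9]
grip_width: 0.598
```

Emit:
send_rows(rows="0.6 0 2 4 0; 0.6 0 3 8 0; 0.6 0 3 8 0; 0.6 0 3 8 0")

```text
time_s: 7.25
eef_pos: [514.4, 235.9, 169.8]
ee_rot: [0.568, -0.42, 0.569, 0.42]
force: [-0.1, -0.4, -0.4]
grip_width: 0.603
```

```bash
python3 - <<'E'
from h import *
import pickle
p=capture('top');pickle.dump(p,open('p2.pkl','wb'))
for t,f in (('lid_opening',nets.spot_point),('ring',nets.spot_point)): print(t,[(np.round(d['location'],0).tolist(),round(d['confidence'],2)) for d in f(p,t)])
cv2.imwrite('pics/t2.png',cv2.resize(cv2.cvtColor(p['pixels'][135:270,175:335],cv2.COLOR_RGB2BGR),(711,600),interpolation=cv2.INTER_CUBIC))
E
python3 d.py '[488,-85,52]'
```

```text
lid_opening [([542.0, -105.0, 43.0], 0.84), ([725.0, -59.0, 32.0], 0.69), ([339.0, -436.0, 52.0], 0.65), ([489.0, -83.0, 1.0], 0.45)]
ring [([542.0, -95.0, 3.0], 0.58)]
7.4 [514.84882089 234.44345    170.04029252] zdir 72.76207608993002 delta cm [ 11.81  -6.9  -31.3 ] [ 0.22  0.45  1.46 -0.    1.23 -1.05] [ 0.3 -0.8  0.2] [-0.01 -0.01  0.  ] 0.5944074709868893
```

View pics/t2.png

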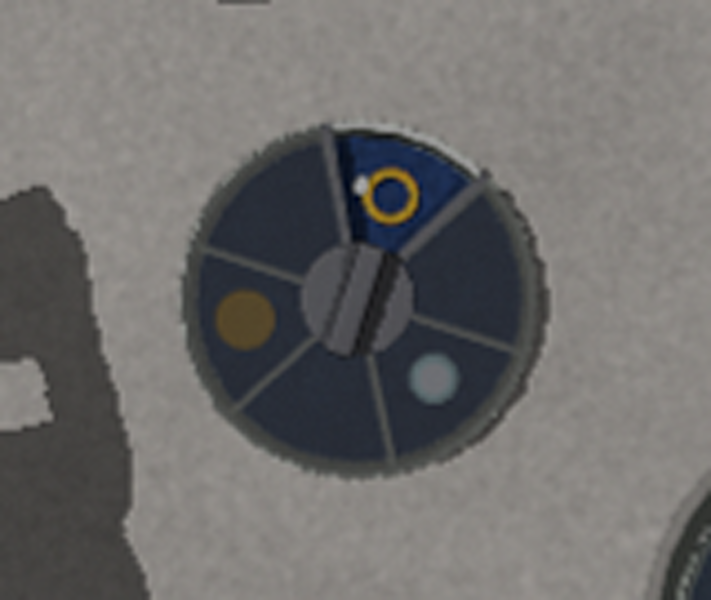

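```bash
python3 - <<'E'
from h import *
import pickle
p=pickle.load(open('p2.pkl','rb'))
def R(a,z): return ray(p,np.array(a,float)*[160/711,135/600]+[174.6,134.6],z)[:,:2]
a=[]
for s in ([(329,133),(348,243)],[(487,178),(404,257)]):
    q=R(s,40);d=q[0]-q[1];a.append(np.degrees(np.arctan2(d[1],d[0])))
print(a,np.mean(a))
q=R([(340,345),(370,246),],77)
d=q[1]-q[0];print(np.degrees(np.arctan2(d[1],d[0])))
workorder.finish_job()
E
```

```text
[np.float64(10.654544153126425), np.float64(-45.61370824685671)] -17.479582046865143
-16.034417571828087
the job is handed in; nothing more can be done
```

I turned the 184 mm sorter's lid about 74.5° (1.30 rad) anticlockwise with one grasp on the bar. Then I let go, moved the arm clear and handed the job in at about 7.4 s.

- **Alignment:** in the last top picture the opening's two side strips lie over the walls of the ring's compartment. Their middle measures about -17.5° and the bar about -16°, against a compartment middle of -17.05°.
- **Ring:** it lies in its compartment, unmoved in the top picture and visible through the opening.
- **Forces:** the wrist force peaked at about 19 N in the readings and is close to zero after release.
- **Disagreements:** the lid-opening network put the opening at about -20°, within its 4 mm error. Its other three lid-opening reports were the two look-alike sorters and one low-confidence point at the sorter's centre. No check failed.

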